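# Check-weigh and store a carrier of bottles

## Task

Check the scale first: stand the steel check weight upright on the middle of the pan, let go so that the pan settles for a second, then stand it back upright on its blue pad. Stand every purple-capped bottle in the yellow carrier, one to a cell, and set the full carrier down centred on the pan, letting go for a second to weigh it. Then set the carrier flat in the open drawer and push the drawer gently, without slamming it, fully home past its detent; leave the yellow carton, tape roll and scanner where they are, and finish with the hand clear.

Things in the scene. Friction and masses are not known exactly. Their poses are not given: they have to be found in the camera images.
- weight: Polished steel check weight, 0.5 kg, 64 mm tall: body 42 mm diameter from 0 to 44 mm height, thin neck, then a knob 28 mm diameter from 52 to 64 mm. Starts on the pad. Origin: centre of its underside; z up.
- pad: Fixed round blue pad, 84 mm diameter, 6 mm thick, the place of the check weight. Origin: centre of its underside on the bench; its top is 6 mm above that.
- pan_top (a point): Centre of the top of the scale's flat steel pan (black circle and cross on it); moves with the pan. The pan is 180 (x) by 170 mm (y), its top 55 mm above the bench when empty. The scale is fixed; its display housing, 62 mm above the bench, stands 100 to 125 mm from the centre on the +x side. z up.
- pan (a joint): How far the pan is pressed down, m: 0 empty, at most 0.020. The spring starts to yield at about 1 N and sinks about 2 mm per further newton: the check weight sinks it about 8 mm.
- carrier: Yellow open carrier, 180 (x) by 152 mm (y), empty 0.28 kg, floor 5 mm thick, outer walls 35 mm, white dividers 30 mm high: 2 by 2 cells, one bottle each, centres at x = +-45, y = +-37 mm. A black handle bar, 16 by 16 mm in section, 136 mm long, runs along y over the middle (x = 0), its axis 104 mm above the underside, between two end posts 110 mm high. Origin: centre of its underside; z up.
- bottle0: Injection bottle with a clear-white round body and a purple cap; may be absent. 68 mm tall, 0.10 kg; body 46 mm diameter from 0 to 42 mm height, cap 34 mm diameter from 50 to 68 mm height. Origin: centre of its underside; z up along its axis.
- bottle1: Injection bottle with a clear-white round body and a purple cap; may be absent. 68 mm tall, 0.10 kg; body 46 mm diameter from 0 to 42 mm height, cap 34 mm diameter from 50 to 68 mm height. Origin: centre of its underside; z up along its axis.
- bottle2: Injection bottle with a clear-white round body and a purple cap; may be absent. 68 mm tall, 0.10 kg; body 46 mm diameter from 0 to 42 mm height, cap 34 mm diameter from 50 to 68 mm height. Origin: centre of its underside; z up along its axis.
- bottle3: Injection bottle with a clear-white round body and a purple cap; may be absent. 68 mm tall, 0.10 kg; body 46 mm diameter from 0 to 42 mm height, cap 34 mm diameter from 50 to 68 mm height. Origin: centre of its underside; z up along its axis.
- drawer_in (a point): Middle of the front edge of the drawer's inner floor, at the front panel; moves with the drawer. The floor's centre is at x = +112 mm. x points into the unit (the closing direction), y left, z up. Inside 224 (x) by 230 mm (y), side walls 80 mm high above the floor, which lies 17 mm above the bench. The fixed white unit is 270 by 270 mm, 165 mm high; headroom inside 136 mm.
- drawer_front (a point): Middle of the outer face of the drawer's blue front panel, 125 mm above the bench, a good place to push towards +x; moves with the drawer, axes as drawer_in. The panel is 262 mm wide, 16 mm thick, from 14 to 150 mm above the bench; a steel lip, 44 to 56 mm above the bench, stands 12 mm out of it.
- drawer (a joint): Drawer travel, m: 0 fully home, 0.228 fully open, starts about 0.22 open, with 0.21 m or more of the inside clear of the unit. It slides with about 1.5 N of friction. From about 0.020 to 0.008 a sprung detent resists, taking about 5 N of push in all; past that it pulls the drawer home to 0 and holds it.
- carton: Bystander: closed yellow carton, 134 by 134 by 56 mm. Leave it alone.
- tape: Bystander: clear tape roll lying flat, 100 mm diameter, 48 mm high. Leave it alone.
- scanner: Bystander: grey, black and yellow hand scanner standing on its foot, about 100 by 55 by 143 mm. Leave it alone.

How it is judged:
On the way, in this order (a step that is already met when the one before it is completed fails the run):
1. the check weight stands released on the middle of the pan, which has settled (horizontal distance between weight and pan_top below 0.02 m and z of weight in the frame of pan_top between -0.004 and 0.004 m and angle between weight's own z axis and vertical below 0.1 rad and value of joint pan above 0.003 m and linear speed of weight below 0.02 m/s and contact force between the fingers and weight below 0.1 N and contact force between the fingers and pan below 0.1 N), for 0.3 s.
2. the check weight stands upright on its blue pad again, released (horizontal distance between weight and pad below 0.024 m and z of weight in the frame of pad between 0.002 and 0.01 m and angle between weight's own z axis and vertical below 0.1 rad and contact force between the fingers and weight below 0.1 N), for 0.2 s.
3. the carrier, with every bottle upright in it, stands released and centred on the pan (horizontal distance between carrier and pan_top below 0.025 m and z of carrier in the frame of pan_top between -0.004 and 0.004 m and angle between carrier's own z axis and vertical below 0.1 rad and value of joint pan above 0.003 m and linear speed of carrier below 0.02 m/s and contact force between the fingers and carrier below 0.1 N and contact force between the fingers and pan below 0.1 N and x of bottle0 in the frame of carrier between -0.08 and 0.08 m and y of bottle0 in the frame of carrier between -0.066 and 0.066 m and z of bottle0 in the frame of carrier between 0 and 0.015 m and angle between each of bottle0, bottle1, bottle2, bottle3's own z axis and vertical below 0.2 rad and x of bottle1 in the frame of carrier between -0.08 and 0.08 m and y of bottle1 in the frame of carrier between -0.066 and 0.066 m and z of bottle1 in the frame of carrier between 0 and 0.015 m and x of bottle2 in the frame of carrier between -0.08 and 0.08 m and y of bottle2 in the frame of carrier between -0.066 and 0.066 m and z of bottle2 in the frame of carrier between 0 and 0.015 m and x of bottle3 in the frame of carrier between -0.08 and 0.08 m and y of bottle3 in the frame of carrier between -0.066 and 0.066 m and z of bottle3 in the frame of carrier between 0 and 0.015 m), for 0.3 s.
4. the carrier with its bottles stands flat in the open drawer, released (x of carrier in the frame of drawer_in between 0.082 and 0.142 m and y of carrier in the frame of drawer_in between -0.05 and 0.05 m and z of carrier in the frame of drawer_in below 0.008 m and angle between carrier's own z axis and vertical below 0.1 rad and contact force between the fingers and carrier below 0.1 N and x of bottle0 in the frame of carrier between -0.08 and 0.08 m and y of bottle0 in the frame of carrier between -0.066 and 0.066 m and z of bottle0 in the frame of carrier between 0 and 0.015 m and angle between each of bottle0, bottle1, bottle2, bottle3's own z axis and vertical below 0.2 rad and x of bottle1 in the frame of carrier between -0.08 and 0.08 m and y of bottle1 in the frame of carrier between -0.066 and 0.066 m and z of bottle1 in the frame of carrier between 0 and 0.015 m and x of bottle2 in the frame of carrier between -0.08 and 0.08 m and y of bottle2 in the frame of carrier between -0.066 and 0.066 m and z of bottle2 in the frame of carrier between 0 and 0.015 m and x of bottle3 in the frame of carrier between -0.08 and 0.08 m and y of bottle3 in the frame of carrier between -0.066 and 0.066 m and z of bottle3 in the frame of carrier between 0 and 0.015 m and value of joint drawer above 0.1 m), for 0.2 s.
5. the drawer is pushed home and seated in its detent (value of joint drawer below 0.005 m), for 0.2 s.
At the end, for the whole second after the job is handed in: The drawer is home (within 5 mm of fully shut), the carrier stands flat in it, every bottle present stands upright in the carrier, and the check weight stands upright on its pad (centre within 24 mm of the pad's centre) (all of step 2 and value of joint drawer below 0.005 m and x of carrier in the frame of drawer_in between 0.082 and 0.142 m and y of carrier in the frame of drawer_in between -0.05 and 0.05 m and z of carrier in the frame of drawer_in below 0.008 m and angle between carrier's own z axis and vertical below 0.1 rad and contact force between the fingers and carrier below 0.1 N and x of bottle0 in the frame of carrier between -0.08 and 0.08 m and y of bottle0 in the frame of carrier between -0.066 and 0.066 m and z of bottle0 in the frame of carrier between 0 and 0.015 m and angle between each of bottle0, bottle1, bottle2, bottle3's own z axis and vertical below 0.2 rad and x of bottle1 in the frame of carrier between -0.08 and 0.08 m and y of bottle1 in the frame of carrier between -0.066 and 0.066 m and z of bottle1 in the frame of carrier between 0 and 0.015 m and x of bottle2 in the frame of carrier between -0.08 and 0.08 m and y of bottle2 in the frame of carrier between -0.066 and 0.066 m and z of bottle2 in the frame of carrier between 0 and 0.015 m and x of bottle3 in the frame of carrier between -0.08 and 0.08 m and y of bottle3 in the frame of carrier between -0.066 and 0.066 m and z of bottle3 in the frame of carrier between 0 and 0.015 m); the robot touches nothing.
It fails at once if the carton is moved more than 30 mm (distance of carton from where it was at the start of the episode above 0.03 m).
It fails at once if the tape is moved more than 30 mm (distance of tape from where it was at the start of the episode above 0.03 m).
It fails at once if the scanner is moved more than 30 mm (distance of scanner from where it was at the start of the episode above 0.03 m).
It fails at once if the drawer is slammed (faster than 0.6 m/s) (velocity of joint drawer below -0.6 m/s).
Of bottle0, bottle1, bottle2, bottle3 only 2 to 4 are there at a start; the rules pass over those that are not, and their reading is None.
At some moment in a run one of bottle0, bottle1, bottle2, bottle3, carrier may be knocked a few centimetres aside while the robot is not near it.
It also fails if it takes over 210 s, if anything falls off the work surface, if the arm or the gripper's body presses on something with over 40 N, if the wrist force passes 120 N, or if a joint passes its speed limit or range.

## Robot

A 7-joint arm with a two-finger parallel gripper is mounted at the origin on the work surface. World frame = base frame: x ahead of the robot, y to its left, z up, the work surface at z = 0. Lengths are in m, angles in rad, forces in N, time in s.
With the tool pointing down it reaches from about 0.425 to 0.925 m from the base axis. Payload 6.8 kg.
Tool frame: the origin (TCP) lies at the very end of the fingers, on their centre line; the grasp point (between the pads) lies 19 mm behind it (grip_point_offset is the distance from the TCP to the grasp point, in m); z points along the fingers, y is the line along which they close (so a half turn about z gives the same grasp; the last joint's range is limited). The gripper opens to 85 mm and grips with 20 to 120 N. Pads are 22 mm wide; open, the fingers measure 114 mm over their backs; the gripper's body (76 mm by 85 mm) begins 54 mm behind the grasp point. The pads swing forward as they close: fully open they stand 13 mm farther back than shut.
Start: joints at [-1.297, 0.477, 0.022, 1.555, -0.011, 1.109, -0.083], TCP at [0.251, 0.626, 0.231] pointing down, gripper open.
Joint ranges: [-2.96, 2.96], [-0.34, 2.1], [-1.41, 1.46], [0.24, 2.44], [-1.37, 4.51], [0.17, 1.92], [-2.96, 2.96]. Speed limits (rad/s): [2.39, 2.39, 3.14, 3.14, 3.14, 3.14, 3.14].

## Interface

Orientations are given as a unit quaternion [w, x, y, z].
In Python, from station import * gives the robot as it stands.
- The arm moves only by the tool carry_out, never from a script. Its argument "rows" is text: rows parted by semicolons, each of 4 numbers parted by spaces: the shift along the world's x, y, z in mm, then the turn about the world's z in degrees. In form: dx dy dz yaw; .... A call has 1 to 10 rows; each row shifts and turns the commanded pose from where the row before left it; what a row does not reach is not made up. A row lasts 1/8 s, in which the tool goes at most 62.5 mm and 10.7 degrees, less where a joint would pass 70% of its speed; a pose out of reach is approached as far as the arm can. A call is refused whole if a number of a shift passes 62.5 or a number of a turn 10.7, either way. A call with a gripper value outside its range is refused whole. "claw" is the finger opening in mm, from 0 to 85.4, set as the call begins (left out, the last holds). The fingers move at their own pace and stop on an object; "force" is the grip in N (left out, the last holds). Time passes only in rows, so rows that do not move let the fingers close. It gives the time, the measured TCP pose, the force, the opening and the grip force at its end, in the units of the state.
- get_obs(): the state, without advancing time (a new reading comes with each control period).
- read_camera(name): name is "scene" or "top" or "wrist"; returns a dict with "img" (420x560x3 uint8, blue, green, red), "fov_y" (degrees; the focal length in pixels is half the picture's height over the tangent of half this angle, whatever the lens; pixels are square), "cx", "cy" (the principal point, pixels), "world_to_cam" (4x4, takes a point from world to camera coordinates). Camera axes: x right, y up, looking along -z (the intrinsics and any distortion apply to the point x, -y, -z); pixel columns grow to the right and rows downward; lengths in m; the calibration is good to about 2 mm. A picture is of the moment at which its call begins. There is no depth.
- hand_in(): hands the job in; it is judged then, once.
Trained networks look in the newest picture that a camera, given by its name, has taken for a name from the list of things; names that differ only in an ending like _2 or _b are one class to them, and where a whole thing is asked for, a point or a joint stands for the part that bears it (a point fixed in the world has none). Each returns a list of dicts, best first, with "confidence" (0 to 1); they miss things now and then, are a little off and sometimes report something else, mostly with a low value. They report only what shows in the picture. A call takes as long as a camera call.
- recognise(camera, thing): "centre" ([column, row] in pixels, amid what is visible of it).
- outline_of(camera, thing): "pixels" (420x560 bool, what is visible of it) and "centre" ([column, row] in pixels, amid what is visible of it).
- place_of(camera, thing): "centre" ([column, row] in pixels: a listed point, or the origin of a listed thing).
The state is a dict: "t": time; "q": joint angles; "joint_vel": joint speeds; "joint_torque": joint torques, N m; "eef_pos": TCP position; "tool_rot": TCP orientation; "contact_force": force on the tool from outside, world axes, zero at the start; "torque": the same for the moment, N m; "gripper_width": opening from 0.0 (shut) to 1.0 (fully open); "grasp_force": force on a finger pad.
Only numpy, scipy, OpenCV 4.12 (cv2) and the standard library are available. Lean on these libraries where they do the work, as an engineer would, in place of code of your own. Each camera call takes 0.05 s, during which the arm holds its last target. There are 200 camera calls.

## Working session

There is one attempt and no reset: what is moved stays moved. The work goes in short steps, Python scripts to look and compute and a tool call to move; the robot and the scene stay as the last step left them, time stands still between calls to the robot, and variables do not carry over. Pictures are saved under pics/ and viewed, at most 14 in all, crops included, and the job is handed in when it is done.

Besides the shell and the picture viewer there is one more tool, called after "Call:" by a JSON object that holds its "api" and its "payload", one argument or row to a line. carry_out: Moves the arm, as the interface text tells. Its arguments: {"type":"object","properties":{"rows":{"type":"string"},"claw":{"type":"number"},"force":{"type":"number"}},"required":["rows"]}

```bash
ls; mkdir -p pics; cat > h.py <<'E'
from station import *
import numpy as np, cv2
def cam(n):
    r=read_camera(n); return r
def ray(c,px):
    f=210/np.tan(np.radians(c["fov_y"])/2)
    d=np.array([(px[0]-c["cx"])/f,-(px[1]-c["cy"])/f,-1.])
    M=np.linalg.inv(np.array(c["world_to_cam"]))
    return M[:3,3],M[:3,:3]@d
def at(c,px,z):
    o,d=ray(c,px); return o+d*(z-o[2])/d[2]
def proj(c,p):
    f=210/np.tan(np.radians(c["fov_y"])/2)
    q=np.array(c["world_to_cam"])@np.r_[p,1.]
    return np.array([c["cx"]+f*q[0]/-q[2],c["cy"]-f*q[1]/-q[2]])
def tri(c1,p1,c2,p2):
    A=[];b=[]
    for c,p in((c1,p1),(c2,p2)):
        o,d=ray(c,p);d=d/np.linalg.norm(d);P=np.eye(3)-np.outer(d,d);A.append(P);b.append(P@o)
    return np.linalg.lstsq(np.vstack(A),np.hstack(b),rcond=None)[0]
E
python3 - <<'E'
from h import *
np.set_printoptions(precision=3,suppress=True)
C={}
for n in("top","scene"):
    C[n]=cam(n); cv2.imwrite(f"pics/{n}0.png",C[n]["img"])
    print(n,{k:v for k,v in C[n].items() if k not in("img",)})
hts=dict(weight=0.006,pad=0,pan_top=.055,carrier=0,bottle0=0,drawer_in=.017,drawer_front=.125,carton=0,tape=0,scanner=0)
for t,z in hts.items():
    for n in C:
        for r in place_of(n,t): print(t,n,round(r["confidence"],2),np.array(r["centre"]),at(C[n],r["centre"],z))
print(get_obs())
E
```

```text
pics
top {'fov_y': 54.687186736450386, 'cx': 282.163811549657, 'cy': 217.89641212978188, 'world_to_cam': array([[ 0.017, -1.   , -0.   ,  0.012],
       [ 0.985,  0.017,  0.17 , -0.498],
       [-0.17 , -0.003,  0.985, -1.498],
       [ 0.   ,  0.   ,  0.   ,  1.   ]])}
scene {'fov_y': 45.12765883516253, 'cx': 283.0654625571075, 'cy': 213.01865032219203, 'world_to_cam': array([[ 0.599,  0.801,  0.002, -0.319],
       [-0.484,  0.359,  0.798,  0.158],
       [ 0.638, -0.479,  0.603, -1.991],
       [ 0.   ,  0.   ,  0.   ,  1.   ]])}
weight top 0.55 [375.3 237.5] [ 0.434 -0.34   0.006]
weight scene 0.68 [176.9 264.4] [ 0.421 -0.326  0.006]
weight scene 0.38 [391.  171.7] [0.443 0.598 0.006]
pad top 0.79 [376.3 238. ] [ 0.433 -0.345  0.   ]
pad scene 0.77 [175.4 272.2] [ 0.444 -0.344  0.   ]
pan_top top 0.63 [290.5 188. ] [ 0.612 -0.01   0.055]
pan_top scene 0.96 [298.  245.8] [ 0.62  -0.008  0.055]
pan_top scene 0.25 [105.1 293.4] [ 0.46  -0.56   0.055]
carrier scene 0.83 [225.9 299.3] [ 0.632 -0.279  0.   ]
bottle0 top 0.62 [291.5 229.1] [ 0.462 -0.017  0.   ]
bottle0 top 0.5 [321.5 
[... 678 characters left out ...]
e scene 0.97 [389.9 173.5] [0.444 0.592 0.   ]
tape scene 0.29 [232.1 238.3] [ 0.41  -0.119  0.   ]
scanner top 0.96 [433.5 244.1] [ 0.413 -0.565  0.   ]
scanner scene 0.68 [103.8 293.8] [ 0.401 -0.553  0.   ]
{'t': 1.1, 'q': array([-1.297,  0.477,  0.022,  1.555, -0.011,  1.109, -0.083]), 'joint_vel': array([-0.   , -0.002, -0.001,  0.001,  0.001, -0.001,  0.001]), 'joint_torque': array([  0.001, -59.632,   1.607, -28.155,   0.012,   0.002,   0.   ]), 'eef_pos': array([0.251, 0.626, 0.231]), 'tool_rot': array([-0.   ,  0.19 ,  0.982,  0.   ]), 'contact_force': array([-0.717, -0.032, -0.082]), 'torque': array([-0.028,  0.012,  0.066]), 'grasp_force': 0.0, 'gripper_width': 1.0021467434512819}
```

View both.

View pics/top0.png

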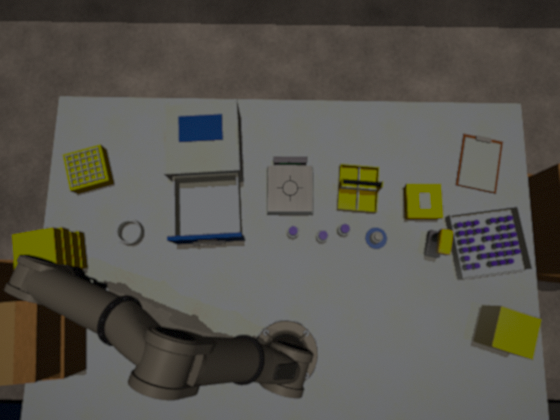

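View pics/scene0.png

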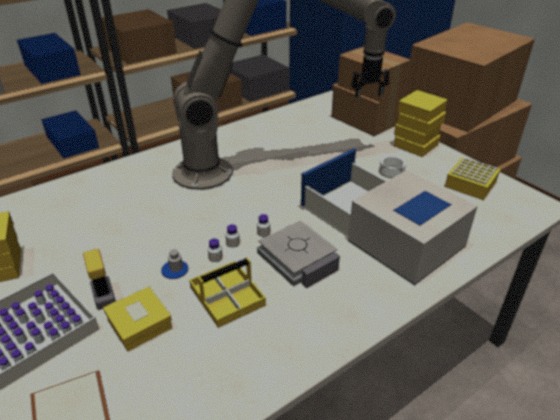

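Call:
{"api": "carry_out", "payload": {
  "rows": "30 -42 0 -7.9;30 -42 0 -7.9;30 -42 0 -7.9;30 -42 0 -7.9;30 -42 0 -7.9;30 -42 0 -7.9;30 -42 0 -7.9;30 -42 0 -7.9;30 -42 0 -7.9;30 -42 0 -7.9",
  "claw": 85
}}

```text
t: 2.35
eef_pos: [0.5524, 0.2052, 0.2316]
tool_rot: [-0.0, 0.772, 0.635, 0.0]
contact_force: [0.8, 0.9, 0.2]
gripper_width: 0.997
grasp_force: 0.0
```

Call:
{"api": "carry_out", "payload": {
  "rows": "-12 -54 0 -7.9;-12 -54 0 -7.9;-12 -54 0 -7.9;-12 -54 0 -7.9;-12 -54 0 -7.9;-12 -54 0 -7.9;-12 -54 0 -7.9;-12 -54 0 -7.9;-12 -54 0 -7.9;-12 -54 0 -7.9"
}}

```text
t: 3.6
eef_pos: [0.4313, -0.335, 0.2316]
tool_rot: [-0.0, 1.0, -0.001, 0.001]
contact_force: [0.6, 0.7, 1.0]
gripper_width: 0.999
grasp_force: 0.0
```

```bash
cat > look.py <<'E'
from h import *
import sys
np.set_printoptions(precision=3,suppress=True)
H=dict(weight=0.006,pad=0,pan_top=.055,carrier=0,bottle0=0,drawer_in=.017,drawer_front=.125,carton=0,tape=0)
def look(cams,things,save=None):
    for n in cams:
        c=cam(n)
        if save: cv2.imwrite(f"pics/{save}_{n}.png",c["img"])
        for t in things:
            t,*z=t.split("@"); z=float(z[0]) if z else H[t]
            for r in place_of(n,t):
                if r["confidence"]>.3: print(t,n,round(r["confidence"],2),np.array(r["centre"]).round(),at(c,r["centre"],z))
    o=get_obs(); print({k:o[k] for k in("t","q","eef_pos","contact_force","gripper_width","grasp_force")})
a=sys.argv
look(a[1].split(","),a[2].split(","),a[3] if len(a)>3 else None)
E
python3 look.py wrist,top weight,pad,bottle0,carrier a
```

```text
weight wrist 0.96 [284. 178.] [ 0.432 -0.337  0.006]
pad wrist 0.85 [287. 176.] [ 0.434 -0.341  0.   ]
bottle0 wrist 0.81 [ 25. 161.] [ 0.452 -0.021  0.   ]
bottle0 wrist 0.62 [182. 155.] [ 0.459 -0.213  0.   ]
carrier wrist 0.44 [450.  51.] [ 0.574 -0.521  0.   ]
weight top 0.49 [344. 229.] [ 0.464 -0.218  0.006]
bottle0 top 0.59 [342. 228.] [ 0.468 -0.212  0.   ]
bottle0 top 0.47 [322. 238.] [ 0.431 -0.136  0.   ]
bottle0 top 0.46 [292. 229.] [ 0.461 -0.018  0.   ]
carrier top 0.7 [358. 191.] [ 0.619 -0.275  0.   ]
{'t': 4.1, 'q': array([-0.181,  0.367,  0.923,  1.911, -0.341,  1.03 , -0.677]), 'eef_pos': array([ 0.432, -0.332,  0.231]), 'contact_force': array([ 0.306, -0.115,  0.216]), 'gripper_width': 0.9951724172000506, 'grasp_force': 0.0}
```

Call:
{"api": "carry_out", "payload": {
  "rows": "1 -6 -40 0;0 0 -50 0;0 0 -50 0;0 0 -40 0;0 0 -23 0;0 0 -10 0;0 0 0 0",
  "claw": 85
}}

```text
t: 4.97
eef_pos: [0.4328, -0.3393, 0.0183]
tool_rot: [-0.0, 1.0, 0.001, -0.0]
contact_force: [0.1, -0.6, 0.8]
gripper_width: 0.994
grasp_force: 0.0
```

Call:
{"api": "carry_out", "payload": {
  "rows": "0 0 0 0;0 0 0 0;0 0 0 0;0 0 0 0;0 0 0 0;0 0 0 0;0 0 0 0",
  "claw": 30,
  "force": 50
}}

```text
t: 5.85
eef_pos: [0.433, -0.339, 0.0192]
tool_rot: [-0.001, 1.0, 0.001, 0.001]
contact_force: [-0.4, 4.3, 8.9]
gripper_width: 0.479
grasp_force: 49.6
```

Call:
{"api": "carry_out", "payload": {
  "rows": "0 0 10 0;0 0 30 0;0 0 50 0;0 0 40 0;0 0 0 0;0 0 0 0"
}}

```text
t: 6.6
eef_pos: [0.4319, -0.3386, 0.1473]
tool_rot: [-0.001, 1.0, 0.001, -0.001]
contact_force: [0.3, 1.6, -5.2]
gripper_width: 0.48
grasp_force: 52.1
```

```bash
python3 look.py wrist,top,scene weight,pad,pan_top b
```

```text
pad wrist 0.57 [286. 193.] [ 0.432 -0.342  0.   ]
pan_top top 0.56 [290. 185.] [ 0.624 -0.008  0.055]
weight scene 0.52 [170. 235.] [ 0.281 -0.279  0.006]
pad scene 0.89 [175. 270.] [ 0.433 -0.339  0.   ]
pan_top scene 0.79 [298. 244.] [ 0.611 -0.003  0.055]
pan_top scene 0.62 [328. 165.] [0.318 0.375 0.055]
{'t': 7.2, 'q': array([-0.082,  0.489,  0.836,  1.976, -0.469,  0.88 , -0.564]), 'eef_pos': array([ 0.432, -0.34 ,  0.148]), 'contact_force': array([ 0.06 ,  0.568, -4.827]), 'gripper_width': 0.4780739102185925, 'grasp_force': 52.065521478652954}
```

Call:
{"api": "carry_out", "payload": {
  "rows": "23 41 3 0;23 41 0 0;23 41 0 0;23 42 0 0;23 42 0 0;23 42 0 0;23 42 0 0;24 41 0 0;0 0 0 0;0 0 0 0"
}}

```text
t: 8.45
eef_pos: [0.6172, -0.008, 0.1511]
tool_rot: [0.0, 1.0, 0.001, -0.0]
contact_force: [-0.9, -1.6, -5.0]
gripper_width: 0.476
grasp_force: 52.2
```

```bash
python3 look.py wrist,wrist pan_top,weight,bottle0,carrier c
```

```text
pan_top wrist 0.72 [280. 219.] [ 0.608 -0.007  0.055]
weight wrist 0.97 [282. 256.] [ 0.552 -0.008  0.006]
bottle0 wrist 0.73 [464. 327.] [ 0.46  -0.216  0.   ]
bottle0 wrist 0.72 [388. 346.] [ 0.433 -0.132  0.   ]
carrier wrist 0.77 [549. 182.] [ 0.628 -0.27   0.   ]
pan_top wrist 0.79 [278. 217.] [ 0.61  -0.006  0.055]
pan_top wrist 0.72 [284. 257.] [ 0.574 -0.01   0.055]
weight wrist 0.67 [282. 254.] [ 0.554 -0.01   0.006]
bottle0 wrist 0.78 [462. 328.] [ 0.459 -0.215  0.   ]
bottle0 wrist 0.66 [390. 347.] [ 0.432 -0.136  0.   ]
carrier wrist 0.62 [546. 188.] [ 0.623 -0.27   0.   ]
{'t': 8.95, 'q': array([-0.662,  0.595,  0.814,  1.812, -0.52 ,  0.962, -1.195]), 'eef_pos': array([ 0.617, -0.008,  0.151]), 'contact_force': array([ 0.308,  0.594, -5.205]), 'gripper_width': 0.4772560947974027, 'grasp_force': 52.18701660633087}
```

View pics/c_wrist.png

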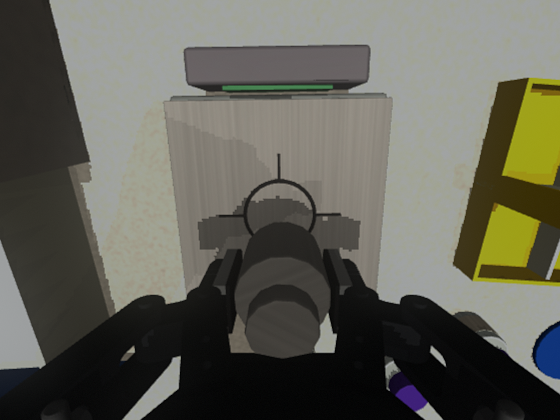

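Call:
{"api": "carry_out", "payload": {
  "rows": "-5 0 -30 0;0 0 -30 0;0 0 -12 0;0 0 -6 0;0 0 -5 0;0 0 -3 0;0 0 0 0;0 0 0 0"
}}

```text
t: 9.95
eef_pos: [0.6132, -0.0077, 0.066]
tool_rot: [0.0, 1.0, 0.001, 0.001]
contact_force: [1.1, -0.6, -2.2]
gripper_width: 0.478
grasp_force: 52.2
```

Call:
{"api": "carry_out", "payload": {
  "rows": "0 0 0 0;0 0 0 0;0 0 0 0;0 0 0 0;0 0 0 0;0 0 0 0;0 0 0 0;0 0 0 0;0 0 0 0;0 0 0 0",
  "claw": 60
}}

```text
t: 11.2
eef_pos: [0.6125, -0.0076, 0.0653]
tool_rot: [0.0, 1.0, 0.001, 0.0]
contact_force: [0.3, -0.2, 0.2]
gripper_width: 0.705
grasp_force: 0.0
```

```bash
python3 look.py wrist,top,scene weight@.047,pan_top@.047 d
```

```text
weight wrist 0.96 [280. 251.] [ 0.611 -0.007  0.047]
weight top 0.36 [293. 190.] [ 0.608 -0.019  0.047]
pan_top top 0.76 [292. 189.] [ 0.611 -0.016  0.047]
weight scene 0.62 [294. 244.] [ 0.6   -0.007  0.047]
pan_top scene 0.62 [297. 246.] [ 0.612 -0.006  0.047]
{'t': 11.65, 'q': array([-0.599,  0.693,  0.719,  1.872, -0.618,  0.813, -1.121]), 'eef_pos': array([ 0.612, -0.008,  0.065]), 'contact_force': array([0.095, 0.415, 0.629]), 'gripper_width': 0.7026998203235484, 'grasp_force': 0.0}
```

View pics/d_wrist.png

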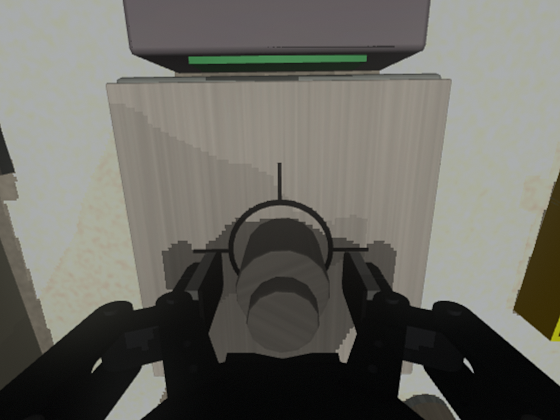

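Call:
{"api": "carry_out", "payload": {
  "rows": "0 0 -6 0;0 0 0 0;0 0 0 0"
}}

```text
t: 12.02
eef_pos: [0.6124, -0.0076, 0.0592]
tool_rot: [0.0, 1.0, 0.001, -0.0]
contact_force: [-0.8, 0.5, -0.2]
gripper_width: 0.705
grasp_force: 0.0
```

Call:
{"api": "carry_out", "payload": {
  "rows": "0 0 0 0;0 0 0 0;0 0 0 0;0 0 0 0;0 0 0 0;0 0 0 0",
  "claw": 30
}}

```text
t: 12.78
eef_pos: [0.6126, -0.0077, 0.0594]
tool_rot: [0.0, 1.0, 0.001, 0.0]
contact_force: [-0.7, -1.2, 1.1]
gripper_width: 0.476
grasp_force: 50.3
```

Call:
{"api": "carry_out", "payload": {
  "rows": "0 0 12 0;0 0 30 0;0 0 45 0;-22 -42 0 0;-22 -42 0 0;-22 -42 0 0;-22 -42 0 0;-22 -42 0 0;-22 -42 0 0;-22 -42 0 0"
}}

```text
t: 14.02
eef_pos: [0.4572, -0.3022, 0.1464]
tool_rot: [-0.001, 1.0, 0.001, -0.0]
contact_force: [1.0, -1.1, -4.7]
gripper_width: 0.479
grasp_force: 51.7
```

Call:
{"api": "carry_out", "payload": {
  "rows": "-24 -39 0 0;0 0 0 0;0 0 0 0;0 0 0 0"
}}

```text
t: 14.52
eef_pos: [0.4352, -0.3392, 0.1461]
tool_rot: [-0.0, 1.0, 0.002, -0.0]
contact_force: [-0.5, 0.1, -4.7]
gripper_width: 0.478
grasp_force: 51.8
```

```bash
python3 look.py wrist pad,weight@.133,weight@.14 e
```

```text
pad wrist 0.65 [283. 198.] [ 0.431 -0.341  0.   ]
weight wrist 0.83 [284. 256.] [ 0.433 -0.341  0.133]
weight wrist 0.83 [284. 256.] [ 0.437 -0.341  0.14 ]
{'t': 14.725, 'q': array([-0.08 ,  0.495,  0.832,  1.972, -0.474,  0.879, -0.562]), 'eef_pos': array([ 0.435, -0.34 ,  0.146]), 'contact_force': array([-0.131, -0.131, -5.695]), 'gripper_width': 0.47947939059061356, 'grasp_force': 51.79568409919739}
```

Call:
{"api": "carry_out", "payload": {
  "rows": "-1 0 -45 0;0 0 -45 0;0 0 -23 0;0 0 -5 0;0 0 -4 0;0 0 -3 0;0 0 0 0;0 0 0 0"
}}

```text
t: 15.72
eef_pos: [0.4338, -0.3407, 0.0218]
tool_rot: [0.0, 1.0, 0.001, 0.0]
contact_force: [-0.7, -0.7, -6.1]
gripper_width: 0.478
grasp_force: 51.7
```

Call:
{"api": "carry_out", "payload": {
  "rows": "0 0 -2 0;0 0 0 0;0 0 0 0"
}}

```text
t: 16.1
eef_pos: [0.4335, -0.3406, 0.0193]
tool_rot: [-0.0, 1.0, 0.001, -0.0]
contact_force: [-0.2, -0.5, -4.5]
gripper_width: 0.477
grasp_force: 51.7
```

Call:
{"api": "carry_out", "payload": {
  "rows": "0 0 -1 0;0 0 0 0;0 0 0 0"
}}

```text
t: 16.48
eef_pos: [0.4336, -0.3406, 0.0184]
tool_rot: [0.0, 1.0, 0.001, 0.0]
contact_force: [-0.3, 0.8, -2.2]
gripper_width: 0.476
grasp_force: 52.3
```

Call:
{"api": "carry_out", "payload": {
  "rows": "0 0 -1 0;0 0 0 0;0 0 0 0"
}}

```text
t: 16.85
eef_pos: [0.4336, -0.3406, 0.0183]
tool_rot: [-0.0, 1.0, 0.001, 0.0]
contact_force: [-3.4, 2.8, 10.6]
gripper_width: 0.472
grasp_force: 53.8
```

Call:
{"api": "carry_out", "payload": {
  "rows": "0 0 1 0;0 0 0 0;0 0 0 0;0 0 0 0;0 0 20 0;0 0 50 0;0 0 50 0;0 0 50 0;8 40 0 0;8 40 0 0",
  "claw": 75
}}

```text
t: 18.1
eef_pos: [0.4498, -0.2603, 0.1901]
tool_rot: [0.0, 1.0, 0.0, 0.001]
contact_force: [0.4, -0.1, 0.1]
gripper_width: 0.875
grasp_force: 0.0
```

Call:
{"api": "carry_out", "payload": {
  "rows": "0 40 0 0;0 0 0 0;0 0 0 0",
  "claw": 60
}}

```text
t: 18.48
eef_pos: [0.4496, -0.2213, 0.1892]
tool_rot: [0.0, 1.0, 0.001, 0.001]
contact_force: [0.2, -0.2, 0.1]
gripper_width: 0.7
grasp_force: 0.0
```

```bash
python3 look.py wrist,top,scene weight,pad,bottle0,carrier f
```

```text
weight wrist 0.55 [391. 202.] [ 0.432 -0.342  0.006]
pad wrist 0.93 [390. 197.] [ 0.436 -0.343  0.   ]
bottle0 wrist 0.79 [ 99. 185.] [ 0.449 -0.018  0.   ]
bottle0 wrist 0.6 [204. 201.] [ 0.43  -0.133  0.   ]
carrier wrist 0.93 [332.   4.] [ 0.624 -0.269  0.   ]
carrier wrist 0.6 [202. 198.] [ 0.435 -0.132  0.   ]
weight top 0.65 [375. 237.] [ 0.436 -0.34   0.006]
pad top 0.52 [375. 238.] [ 0.431 -0.341  0.   ]
bottle0 top 0.49 [293. 229.] [ 0.461 -0.024  0.   ]
bottle0 top 0.42 [321. 239.] [ 0.425 -0.131  0.   ]
carrier top 0.75 [357. 188.] [ 0.63  -0.273  0.   ]
weight scene 0.57 [178. 267.] [ 0.434 -0.328  0.006]
pad scene 0.54 [175. 275.] [ 0.456 -0.351  0.   ]
bottle0 scene 0.78 [216. 257.] [ 0.456 -0.21   0.   ]
bottle0 scene 0.75 [234. 241.] [ 0.427 -0.121  0.   ]
bottle0 scene 0.49 [263. 232.] [ 0.443 -0.019  0.   ]
carrier scene 0.87 [224. 298.] [ 0.624 -0.282  0.   ]
{'t': 19.225, 'q': array([-0.429,  0.347,  0.941,  2.053, -0.355,  0.91 , -0.862]), 'eef_pos': array([ 0.449, -0.221,  0.188]), 'contact_force': array([ 0.093, -0.375,  1.304]), 'gripper_width': 0.703251879926352, 'grasp_force': 0.0}
```

View pics/f_wrist.png

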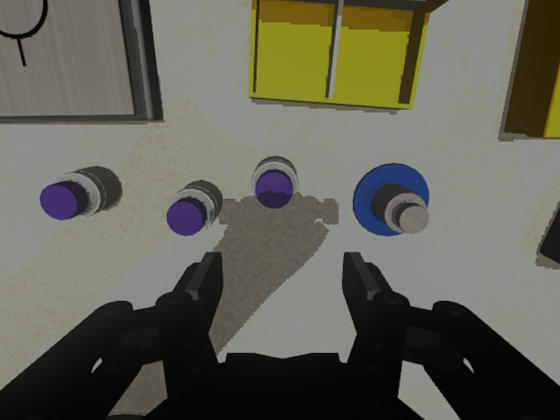

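```bash
cat > caps.py <<'E'
from h import *
np.set_printoptions(precision=4,suppress=True)
def caps(c,z=.068):
    hsv=cv2.cvtColor(c["img"],cv2.COLOR_BGR2HSV)
    m=cv2.inRange(hsv,(120,80,40),(150,255,255))
    n,l,s,ce=cv2.connectedComponentsWithStats(m)
    for i in range(1,n):
        if s[i,4]>150: print("cap",ce[i],s[i,4],at(c,ce[i],z))
E
python3 - <<'E'
from caps import *
c=cam("wrist"); caps(c,.064)
for p in((250,98),(412,110)): print(at(c,p,.035))
t=cam("top")
for r in outline_of("top","carrier"):
    m=r["pixels"].astype(np.uint8); pts=np.argwhere(m)[:,::-1].astype(np.float32)
    rc=cv2.minAreaRect(pts); print(r["confidence"],rc); 
    for p in cv2.boxPoints(rc): print(at(t,p,.035))
cv2.imwrite("pics/t2.png",cv2.resize(t["img"][140:260,260:400],None,fx=4,fy=4))
E
```

```text
cap [274.1809 189.3883] 1056 [ 0.4596 -0.2137  0.064 ]
cap [ 58.4188 201.5889] 1041 [ 0.4477 -0.0176  0.064 ]
cap [184.7848 217.9808] 990 [ 0.4323 -0.131   0.064 ]
[ 0.5384 -0.1913  0.035 ]
[ 0.5283 -0.3408  0.035 ]
0.57 ((360.18585205078125, 187.72547912597656), (45.26158905029297, 46.08689498901367), 2.4895529747009277)
[ 0.5346 -0.1875  0.035 ]
[ 0.7178 -0.1963  0.035 ]
[ 0.7128 -0.3725  0.035 ]
[ 0.5299 -0.3602  0.035 ]
```

View pics/t2.png

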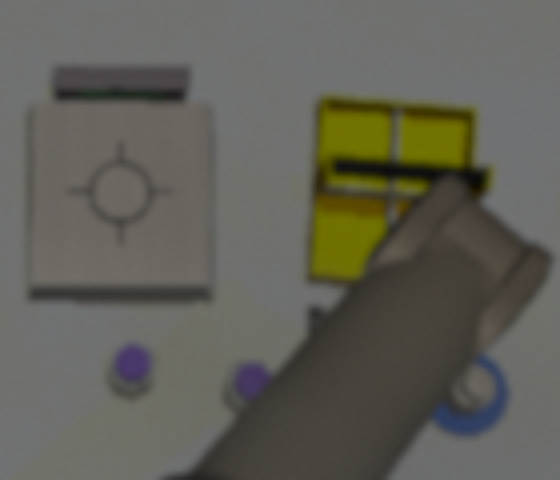

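Call:
{"api": "carry_out", "payload": {
  "rows": "10 7 -40 0;0 0 -50 0;0 0 -40 0;0 0 -13 0;0 0 0 0;0 0 0 0",
  "claw": 60,
  "force": 25
}}

```text
t: 20.12
eef_pos: [0.4605, -0.2142, 0.0467]
tool_rot: [0.0, 1.0, 0.001, 0.001]
contact_force: [-0.6, 0.6, 0.4]
gripper_width: 0.702
grasp_force: 0.0
```

Call:
{"api": "carry_out", "payload": {
  "rows": "0 0 0 0;0 0 0 0;0 0 0 0;0 0 0 0;0 0 0 0;0 0 0 0",
  "claw": 25
}}

```text
t: 20.88
eef_pos: [0.4603, -0.2137, 0.0464]
tool_rot: [-0.0, 1.0, 0.001, 0.001]
contact_force: [-1.3, 1.6, 7.2]
gripper_width: 0.386
grasp_force: 24.2
```

Call:
{"api": "carry_out", "payload": {
  "rows": "0 0 10 0;0 0 30 0;0 0 40 0;0 0 0 0;0 0 0 0"
}}

```text
t: 21.5
eef_pos: [0.4594, -0.2131, 0.1253]
tool_rot: [-0.0, 1.0, 0.001, 0.0]
contact_force: [0.9, 0.1, -0.9]
gripper_width: 0.385
grasp_force: 25.2
```

```bash
python3 look.py wrist bottle0,carrier g
```

```text
bottle0 wrist 0.86 [284. 230.] [ 0.43  -0.215  0.   ]
bottle0 wrist 0.85 [195. 228.] [ 0.432 -0.132  0.   ]
bottle0 wrist 0.84 [ 69. 210.] [ 0.449 -0.017  0.   ]
carrier wrist 0.41 [284. 233.] [ 0.427 -0.215  0.   ]
{'t': 21.65, 'q': array([-0.35 ,  0.46 ,  0.846,  2.092, -0.483,  0.795, -0.775]), 'eef_pos': array([ 0.459, -0.213,  0.125]), 'contact_force': array([-0.108,  0.343, -0.339]), 'gripper_width': 0.3884899495756583, 'grasp_force': 25.216513574123383}
```

View pics/g_wrist.png

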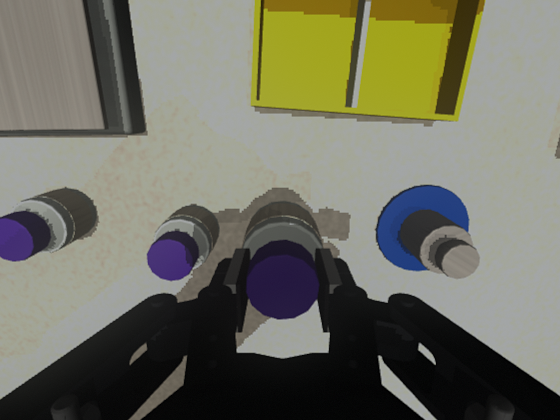

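Call:
{"api": "carry_out", "payload": {
  "rows": "0 0 40 0;11 -1 35 0;40 -5 0 0;40 -5 0 0;40 -5 0 0;40 -5 0 0;40 -4 0 0;0 0 0 0;0 0 0 0"
}}

```text
t: 22.78
eef_pos: [0.6692, -0.239, 0.1991]
tool_rot: [-0.0, 1.0, 0.001, -0.001]
contact_force: [-0.0, -0.1, -0.7]
gripper_width: 0.387
grasp_force: 25.3
```

```bash
python3 look.py wrist,top carrier,bottle0 g2
```

```text
carrier wrist 0.87 [306. 220.] [ 0.623 -0.268  0.   ]
bottle0 wrist 0.76 [284. 232.] [ 0.609 -0.242  0.   ]
bottle0 top 0.44 [320. 239.] [ 0.426 -0.128  0.   ]
{'t': 23.075, 'q': array([-0.249,  0.694,  0.817,  1.526, -0.536,  1.156, -0.897]), 'eef_pos': array([ 0.67 , -0.239,  0.201]), 'contact_force': array([-0.339, -0.376, -1.3  ]), 'gripper_width': 0.38495674759039145, 'grasp_force': 25.34011334180832}
```

View pics/g2_wrist.png

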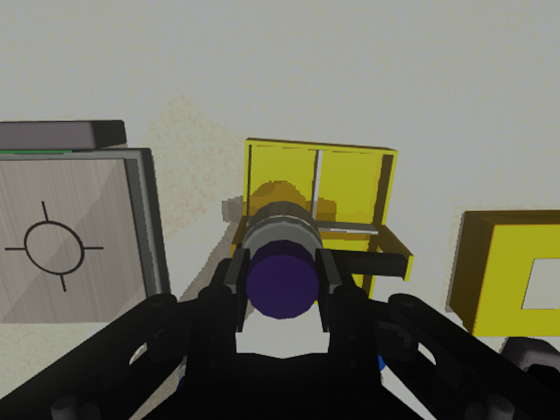

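Call:
{"api": "carry_out", "payload": {
  "rows": "0 1 -40 0;0 1 -50 0;0 0 -30 0;0 0 -15 0;0 0 -10 0;0 0 -3 0;0 0 0 0;0 0 0 0"
}}

```text
t: 24.08
eef_pos: [0.671, -0.2369, 0.0533]
tool_rot: [0.0, 1.0, 0.001, 0.001]
contact_force: [0.7, -0.2, -1.1]
gripper_width: 0.385
grasp_force: 25.4
```

Call:
{"api": "carry_out", "payload": {
  "rows": "0 0 -1 0;0 0 0 0;0 0 0 0;0 0 0 0;0 0 20 0;0 0 50 0;0 0 50 0;0 0 27 0;0 0 0 0",
  "claw": 52
}}

```text
t: 25.2
eef_pos: [0.6718, -0.2378, 0.2025]
tool_rot: [0.001, 1.0, 0.001, 0.003]
contact_force: [0.1, 0.1, 0.1]
gripper_width: 0.615
grasp_force: 0.0
```

Call:
{"api": "carry_out", "payload": {
  "rows": "-40 18 0 0;-40 18 0 0;-40 18 0 0;-40 18 0 0;-40 18 0 0;-39 16 0 0;0 0 0 0;0 0 0 0",
  "claw": 60
}}

```text
t: 26.2
eef_pos: [0.4321, -0.1304, 0.1985]
tool_rot: [-0.0, 1.0, 0.001, 0.0]
contact_force: [-0.4, 1.6, 0.3]
gripper_width: 0.702
grasp_force: 0.0
```

```bash
python3 look.py wrist,top carrier,bottle0,weight h; python3 - <<'E'
from caps import *
caps(cam("wrist"),.064)
E
```

```text
carrier wrist 0.59 [182. 169.] [ 0.448 -0.019  0.   ]
bottle0 wrist 0.81 [183. 168.] [ 0.449 -0.019  0.   ]
bottle0 wrist 0.64 [282. 182.] [ 0.433 -0.13   0.   ]
weight wrist 0.64 [470. 183.] [ 0.434 -0.341  0.006]
carrier top 0.73 [358. 191.] [ 0.62  -0.276  0.   ]
bottle0 top 0.65 [292. 230.] [ 0.461 -0.018  0.   ]
bottle0 top 0.59 [347. 178.] [ 0.672 -0.235  0.   ]
weight top 0.46 [377. 238.] [ 0.434 -0.346  0.006]
{'t': 26.6, 'q': array([-0.749,  0.226,  1.053,  2.15 , -0.251,  0.894, -1.117]), 'eef_pos': array([ 0.432, -0.131,  0.198]), 'contact_force': array([1.1  , 0.081, 0.943]), 'gripper_width': 0.7035281583898546, 'grasp_force': 0.0}
cap [160.4817 179.9536] 1013 [ 0.4481 -0.0191  0.064 ]
cap [282.9016 196.2373] 965 [ 0.4328 -0.1321  0.064 ]
```

View pics/h_wrist.png

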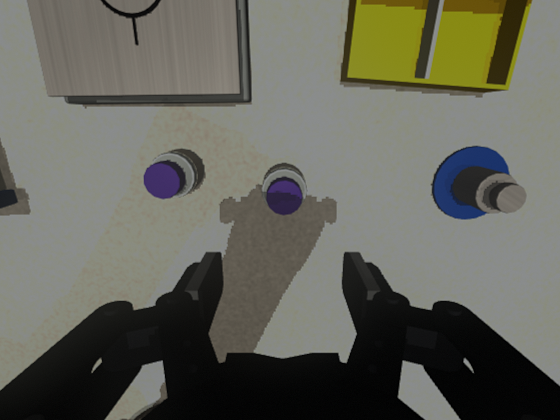

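Call:
{"api": "carry_out", "payload": {
  "rows": "1 0 -40 0;0 -1 -50 0;0 0 -40 0;0 0 -15 0;0 0 -8 0;0 0 0 0;0 0 0 0"
}}

```text
t: 27.52
eef_pos: [0.4331, -0.1317, 0.046]
tool_rot: [0.0, 1.0, 0.001, 0.001]
contact_force: [0.6, -0.3, 0.2]
gripper_width: 0.703
grasp_force: 0.0
```

Call:
{"api": "carry_out", "payload": {
  "rows": "0 0 0 0;0 0 0 0;0 0 0 0;0 0 0 0;0 0 0 0;0 0 0 0",
  "claw": 25
}}

```text
t: 28.28
eef_pos: [0.433, -0.1316, 0.0459]
tool_rot: [-0.0, 1.0, 0.001, 0.001]
contact_force: [-1.0, 0.5, 6.5]
gripper_width: 0.387
grasp_force: 24.5
```

Call:
{"api": "carry_out", "payload": {
  "rows": "0 0 10 0;0 0 35 0;0 0 45 0;24 -29 40 0;24 -29 20 0;24 -29 0 0;24 -29 0 0;24 -29 0 0;24 -29 0 0;0 0 0 0"
}}

```text
t: 29.52
eef_pos: [0.5768, -0.3078, 0.1955]
tool_rot: [0.001, 1.0, 0.0, -0.0]
contact_force: [-0.1, 0.3, -2.1]
gripper_width: 0.386
grasp_force: 25.4
```

```bash
python3 look.py wrist carrier,bottle0 i
```

```text
carrier wrist 0.62 [245. 139.] [ 0.625 -0.269  0.   ]
bottle0 wrist 0.85 [284. 229.] [ 0.522 -0.311  0.   ]
bottle0 wrist 0.76 [ 50. 284.] [ 0.448 -0.019  0.   ]
{'t': 29.675, 'q': array([-0.188,  0.613,  0.863,  1.691, -0.518,  1.084, -0.733]), 'eef_pos': array([ 0.576, -0.305,  0.195]), 'contact_force': array([ 0.411, -0.096, -1.152]), 'gripper_width': 0.38804819823962566, 'grasp_force': 25.41057676076889}
```

View pics/i_wrist.png

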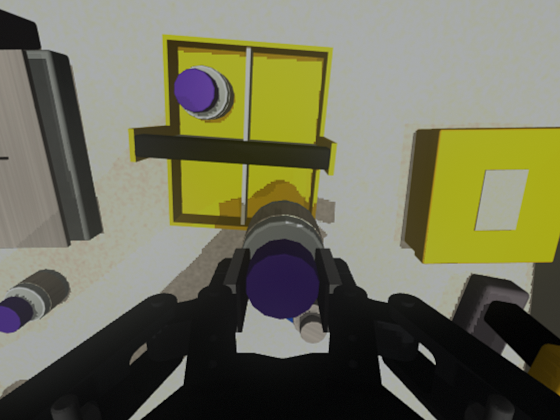

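Call:
{"api": "carry_out", "payload": {
  "rows": "0 -1 -40 0;0 0 -50 0;0 0 -30 0;0 0 -14 0;0 0 -6 0;0 0 -3 0;0 0 0 0;0 0 0 0"
}}

```text
t: 30.68
eef_pos: [0.5769, -0.3069, 0.0531]
tool_rot: [0.0, 1.0, 0.001, 0.001]
contact_force: [0.2, 0.3, -0.5]
gripper_width: 0.384
grasp_force: 25.4
```

Call:
{"api": "carry_out", "payload": {
  "rows": "0 0 0 0;0 0 0 0;0 0 0 0;0 0 0 0;0 0 20 0;0 0 50 0;0 0 50 0;0 0 27 0;0 0 0 0",
  "claw": 52
}}

```text
t: 31.8
eef_pos: [0.5776, -0.3079, 0.2032]
tool_rot: [0.001, 1.0, 0.001, 0.003]
contact_force: [-0.2, -0.3, 0.2]
gripper_width: 0.608
grasp_force: 0.0
```

Call:
{"api": "carry_out", "payload": {
  "rows": "-16 36 0 0;-16 36 0 0;-16 36 0 0;-16 36 0 0;-16 36 0 0;-16 36 0 0;-16 36 0 0;-16 36 0 0;0 0 0 0;0 0 0 0",
  "claw": 60
}}

```text
t: 33.05
eef_pos: [0.4485, -0.0189, 0.1993]
tool_rot: [0.0, 1.0, 0.001, 0.0]
contact_force: [0.5, -0.9, 0.1]
gripper_width: 0.703
grasp_force: 0.0
```

```bash
python3 look.py wrist,top carrier,bottle0 j; python3 - <<'E'
from caps import *
caps(cam("wrist"),.064)
E
```

```text
carrier wrist 0.69 [542.   6.] [ 0.625 -0.273  0.   ]
bottle0 wrist 0.73 [282. 184.] [ 0.447 -0.019  0.   ]
carrier top 0.86 [358. 189.] [ 0.628 -0.276  0.   ]
bottle0 top 0.51 [348. 179.] [ 0.668 -0.239  0.   ]
bottle0 top 0.41 [364. 201.] [ 0.58  -0.302  0.   ]
{'t': 33.35, 'q': array([-1.035,  0.23 ,  1.096,  2.154, -0.262,  0.897, -1.355]), 'eef_pos': array([ 0.449, -0.02 ,  0.199]), 'contact_force': array([-0.193, -0.125,  0.124]), 'gripper_width': 0.7044856093748851, 'grasp_force': 0.0}
cap [282.5773 197.6551] 951 [ 0.4481 -0.0204  0.064 ]
```

Call:
{"api": "carry_out", "payload": {
  "rows": "0 0 -40 0;0 0 -50 0;0 0 -40 0;0 0 -15 0;0 0 -8 0;0 0 0 0;0 0 0 0"
}}

```text
t: 34.28
eef_pos: [0.4491, -0.0186, 0.047]
tool_rot: [-0.0, 1.0, 0.001, 0.001]
contact_force: [-0.0, -0.8, 0.1]
gripper_width: 0.704
grasp_force: 0.0
```

Call:
{"api": "carry_out", "payload": {
  "rows": "0 0 0 0;0 0 0 0;0 0 0 0;0 0 0 0;0 0 0 0;0 0 0 0",
  "claw": 25
}}

```text
t: 35.02
eef_pos: [0.4491, -0.0185, 0.0468]
tool_rot: [-0.0, 1.0, 0.001, 0.001]
contact_force: [-0.5, -1.0, 5.6]
gripper_width: 0.388
grasp_force: 24.7
```

Call:
{"api": "carry_out", "payload": {
  "rows": "0 0 10 0;0 0 35 0;0 0 45 0;22 -35 40 0;22 -35 20 0;22 -35 0 0;22 -35 0 0;22 -35 0 0;22 -36 0 0;0 0 0 0"
}}

```text
t: 36.28
eef_pos: [0.5804, -0.2331, 0.1968]
tool_rot: [0.002, 1.0, -0.001, -0.0]
contact_force: [-0.1, 0.1, -0.5]
gripper_width: 0.384
grasp_force: 25.4
```

```bash
python3 look.py wrist carrier,bottle0 k
```

```text
carrier wrist 0.94 [313. 143.] [ 0.625 -0.268  0.   ]
bottle0 wrist 0.86 [281. 232.] [ 0.521 -0.232  0.   ]
bottle0 wrist 0.73 [350. 185.] [ 0.578 -0.312  0.   ]
bottle0 wrist 0.7 [285.  99.] [ 0.67  -0.237  0.   ]
{'t': 36.425, 'q': array([-0.347,  0.573,  0.896,  1.762, -0.508,  1.058, -0.838]), 'eef_pos': array([ 0.58 , -0.229,  0.196]), 'contact_force': array([ 0.176, -0.465, -0.055]), 'gripper_width': 0.3860204061312202, 'grasp_force': 25.442067682743073}
```

Call:
{"api": "carry_out", "payload": {
  "rows": "0 -2 -40 0;0 0 -50 0;0 0 -30 0;0 0 -14 0;0 0 -6 0;0 0 -4 0;0 0 0 0;0 0 0 0"
}}

```text
t: 37.42
eef_pos: [0.5809, -0.2318, 0.0531]
tool_rot: [0.0, 1.0, 0.001, 0.001]
contact_force: [0.1, -0.3, -1.1]
gripper_width: 0.383
grasp_force: 25.5
```

Call:
{"api": "carry_out", "payload": {
  "rows": "0 0 0 0;0 0 0 0;0 0 0 0;0 0 0 0;0 0 20 0;0 0 50 0;0 0 50 0;0 0 37 0;0 0 0 0",
  "claw": 52
}}

```text
t: 38.55
eef_pos: [0.5821, -0.2331, 0.2138]
tool_rot: [0.001, 1.0, 0.001, 0.003]
contact_force: [-0.4, -0.6, 0.3]
gripper_width: 0.609
grasp_force: 0.0
```

Call:
{"api": "carry_out", "payload": {
  "rows": "5 -4 1 9.6;5 -4 0 9.6;5 -4 0 9.6;5 -4 0 9.6;5 -4 0 9.6;5 -4 0 9.6;5 -4 0 9.6;5 -4 0 9.6;3 -6 0 9.6;0 0 0 0",
  "claw": 60
}}

```text
t: 39.8
eef_pos: [0.6229, -0.2702, 0.21]
tool_rot: [-0.0, 0.729, 0.684, -0.0]
contact_force: [-0.7, -0.1, -0.0]
gripper_width: 0.703
grasp_force: 0.0
```

```bash
python3 look.py wrist,top,scene carrier,bottle0,carrier@.104,weight l
```

```text
carrier wrist 0.56 [284. 183.] [ 0.625 -0.273  0.   ]
bottle0 wrist 0.84 [241. 151.] [ 0.579 -0.234  0.   ]
bottle0 wrist 0.83 [322. 150.] [ 0.671 -0.238  0.   ]
bottle0 wrist 0.63 [151. 388.] [ 0.412 -0.567 -0.   ]
carrier wrist 0.56 [284. 183.] [ 0.626 -0.251  0.104]
weight wrist 0.68 [133. 248.] [ 0.433 -0.343  0.006]
carrier top 0.83 [358. 188.] [ 0.628 -0.275  0.   ]
bottle0 top 0.7 [135. 234.] [0.432 0.589 0.   ]
bottle0 top 0.44 [349. 178.] [ 0.671 -0.241  0.   ]
carrier top 0.83 [358. 188.] [ 0.602 -0.256  0.104]
weight top 0.5 [377. 237.] [ 0.435 -0.348  0.006]
carrier scene 0.91 [227. 297.] [ 0.626 -0.272  0.   ]
bottle0 scene 0.83 [246. 295.] [ 0.652 -0.223  0.   ]
bottle0 scene 0.77 [209. 287.] [ 0.56  -0.292  0.   ]
bottle0 scene 0.73 [230. 280.] [ 0.571 -0.229  0.   ]
carrier scene 0.91 [227. 297.] [ 0.714 -0.319  0.104]
weight scene 0.49 [176. 267.] [ 0.43  -0.334  0.006]
{'t': 40.55, 'q': array([-0.026,  0.542,  0.503,  1.591, -0.286,  1.083,  0.49 ]), 'eef_pos': array([ 0.623, -0.27 ,  0.21 ]), 'contact_force': array([ 0.078,  0.25 , -0.14 ]), 'gripper_width': 0.7049704638115311, 'grasp_force': 0.0}
```

View pics/l_wrist.png

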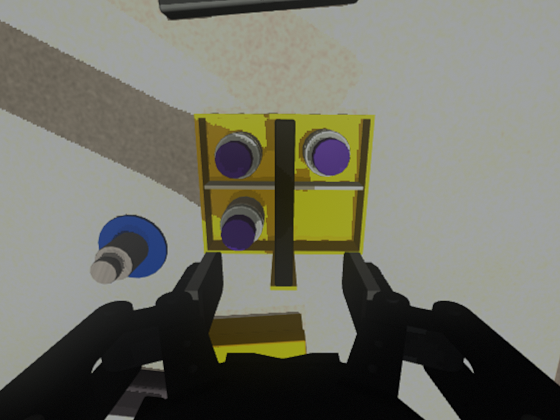

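Call:
{"api": "carry_out", "payload": {
  "rows": "1 5 -40 0;0 0 -50 0;0 0 -25 0;0 0 -10 0;0 0 0 0;0 0 0 0",
  "claw": 50,
  "force": 90
}}

```text
t: 41.3
eef_pos: [0.6254, -0.2651, 0.0868]
tool_rot: [0.001, 0.728, 0.685, 0.001]
contact_force: [-0.1, 1.0, 1.3]
gripper_width: 0.588
grasp_force: 0.0
```

Call:
{"api": "carry_out", "payload": {
  "rows": "0 0 0 0;0 0 0 0;0 0 0 0;0 0 0 0;0 0 0 0;0 0 0 0",
  "claw": 5
}}

```text
t: 42.05
eef_pos: [0.6249, -0.2648, 0.0863]
tool_rot: [0.0, 0.728, 0.685, 0.0]
contact_force: [-1.9, 2.0, 6.7]
gripper_width: 0.168
grasp_force: 88.9
```

Call:
{"api": "carry_out", "payload": {
  "rows": "0 0 4 0;0 0 8 0;0 0 12 0;0 0 25 0;0 0 30 0;0 0 22 0;0 0 0 0;0 0 0 0"
}}

```text
t: 43.05
eef_pos: [0.6239, -0.2642, 0.1854]
tool_rot: [-0.001, 0.728, 0.685, -0.0]
contact_force: [-0.6, -0.0, -5.8]
gripper_width: 0.169
grasp_force: 88.1
```

```bash
python3 look.py wrist,scene carrier@.1,pan_top m
```

```text
carrier wrist 0.96 [279. 221.] [ 0.622 -0.271  0.1  ]
carrier scene 0.92 [223. 274.] [ 0.628 -0.28   0.1  ]
pan_top scene 0.57 [296. 246.] [ 0.619 -0.014  0.055]
pan_top scene 0.36 [330. 192.] [0.455 0.264 0.055]
{'t': 43.35, 'q': array([-0.028,  0.564,  0.494,  1.616, -0.298,  1.038,  0.493]), 'eef_pos': array([ 0.624, -0.264,  0.186]), 'contact_force': array([ 0.068,  0.213, -6.216]), 'gripper_width': 0.17023107357875372, 'grasp_force': 88.07732820510864}
```

View pics/m_scene.png

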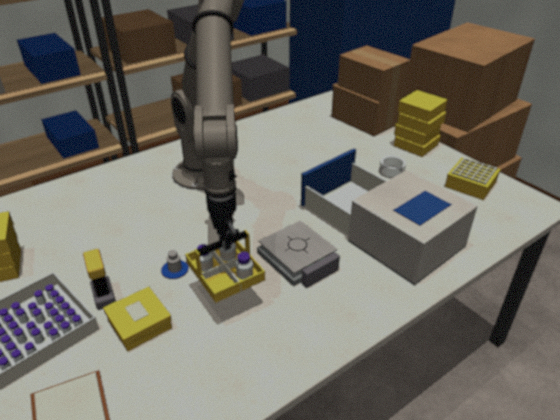

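Call:
{"api": "carry_out", "payload": {
  "rows": "0 15 0 0.4;-2 30 0 0.4;-2 35 0 0.4;-3 35 0 0.4;-3 35 0 0.4;-3 35 0 0.4;-3 35 0 0.4;-2 26 0 0.4;0 14 0 0.4;0 4 0 0.4"
}}

```text
t: 44.6
eef_pos: [0.6065, 0.0005, 0.1863]
tool_rot: [-0.0, 0.703, 0.711, 0.0]
contact_force: [0.2, -0.7, -5.5]
gripper_width: 0.169
grasp_force: 88.1
```

Call:
{"api": "carry_out", "payload": {
  "rows": "0 0 -15 0;0 0 -15 0;0 0 -8 0;0 0 0 0;0 0 0 0"
}}

```text
t: 45.22
eef_pos: [0.6068, -0.0009, 0.1485]
tool_rot: [0.0, 0.704, 0.71, 0.0]
contact_force: [0.7, 0.9, -5.1]
gripper_width: 0.168
grasp_force: 88.1
```

```bash
python3 look.py wrist,scene,top carrier@.063,pan_top,drawer_in,drawer_front n
```

```text
carrier wrist 0.55 [281. 218.] [ 0.607 -0.006  0.063]
drawer_front wrist 0.45 [218. 180.] [0.572 0.037 0.125]
carrier scene 0.68 [294. 243.] [ 0.608 -0.015  0.063]
pan_top scene 0.64 [276. 236.] [ 0.539 -0.034  0.055]
drawer_in scene 0.66 [326. 190.] [0.4   0.298 0.017]
drawer_front scene 0.66 [328. 166.] [0.406 0.296 0.125]
carrier top 0.88 [291. 188.] [ 0.61  -0.012  0.063]
drawer_in top 0.8 [210. 234.] [0.434 0.295 0.017]
drawer_front top 0.68 [205. 241.] [0.397 0.294 0.125]
drawer_front top 0.62 [131. 234.] [0.418 0.557 0.125]
{'t': 45.975, 'q': array([-0.432,  0.484,  0.441,  1.826, -0.258,  0.889,  0.138]), 'eef_pos': array([ 0.606, -0.001,  0.148]), 'contact_force': array([ 0.108,  0.042, -6.258]), 'gripper_width': 0.16626400407894937, 'grasp_force': 88.09852838516235}
```

View pics/n_wrist.png

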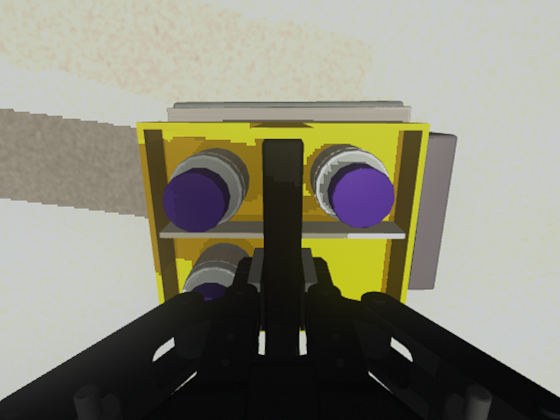

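Call:
{"api": "carry_out", "payload": {
  "rows": "-4 0 -3 0;0 0 -3 0;0 0 -3 0;0 0 -3 0;0 0 -2 0;0 0 -1 0;0 0 0 0;0 0 0 0"
}}

```text
t: 46.98
eef_pos: [0.6025, -0.0006, 0.1335]
tool_rot: [0.0, 0.704, 0.71, 0.0]
contact_force: [-2.2, -0.6, -0.5]
gripper_width: 0.172
grasp_force: 88.8
```

```bash
python3 -c "
from station import *
print(get_obs()['contact_force'],get_obs()['eef_pos'])"
```

```text
[-2.15487899 -0.61769308 -0.49066679] [ 6.02538629e-01 -5.95192171e-04  1.33472806e-01]
```

Load is on the pan. Release.

Call:
{"api": "carry_out", "payload": {
  "rows": "0 0 0 0;0 0 0 0;0 0 0 0;0 0 0 0;0 0 0 0;0 0 0 0;0 0 0 0;0 0 0 0;0 0 0 0;0 0 0 0",
  "claw": 40
}}

```text
t: 48.22
eef_pos: [0.6025, -0.0006, 0.1333]
tool_rot: [-0.0, 0.704, 0.71, 0.0]
contact_force: [-0.3, 0.5, 0.0]
gripper_width: 0.468
grasp_force: 0.0
```

```bash
python3 look.py wrist,scene,top carrier@.046,drawer_in,drawer_front o
```

```text
carrier wrist 0.72 [280. 220.] [ 0.602 -0.008  0.046]
drawer_in scene 0.91 [328. 192.] [0.414 0.296 0.017]
drawer_front scene 0.62 [326. 168.] [0.411 0.281 0.125]
carrier top 0.91 [292. 192.] [ 0.598 -0.015  0.046]
carrier top 0.35 [420. 204.] [ 0.56  -0.504  0.046]
drawer_in top 0.9 [210. 239.] [0.415 0.296 0.017]
drawer_front top 0.92 [206. 239.] [0.402 0.289 0.125]
drawer_front top 0.65 [375. 239.] [ 0.413 -0.313  0.125]
{'t': 48.825, 'q': array([-0.427,  0.496,  0.433,  1.846, -0.268,  0.857,  0.146]), 'eef_pos': array([ 0.603, -0.001,  0.133]), 'contact_force': array([-0.675, -0.513, -0.076]), 'gripper_width': 0.471965763710666, 'grasp_force': 0.0}
```

View pics/o_scene.png

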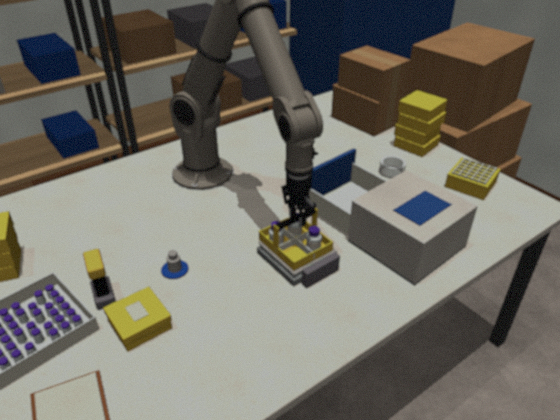

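```bash
python3 - <<'E'
from h import *
np.set_printoptions(precision=4,suppress=True)
im=cv2.imread("pics/o_top.png"); c=cam("top"); im=c["img"]
hsv=cv2.cvtColor(im,cv2.COLOR_BGR2HSV)
m=cv2.inRange(hsv,(105,120,40),(125,255,255)); m[:, :140]=0; m[:,270:]=0
n,l,s,ce=cv2.connectedComponentsWithStats(m)
for i in range(1,n):
    if s[i,4]<60: continue
    print(s[i]); pts=np.argwhere(l==i)[:,::-1].astype(np.float32)
    b=cv2.boxPoints(cv2.minAreaRect(pts))
    for z in (.15,): print(z,[at(c,p,z)[:2] for p in b])
# column profile across the panel
for u in (190,205,220):
    print(u,[tuple(int(v) for v in hsv[r,u]) for r in range(228,250)])
# inner walls: brightness profile rows
print([int(x) for x in hsv[205,165:250,2]])
print([int(x) for x in hsv[165:250,210,2]])
print(np.r_[[at(c,(u,205),.114)[1] for u in (165,250)]], np.r_[[at(c,(210,v),.03)[0] for v in(165,250)]])
E
```

```text
[ 179  115   43   26 1046]
0.15 [array([0.8524, 0.4104]), array([0.8635, 0.2525]), array([0.7691, 0.244 ]), array([0.7583, 0.4002])]
[168 233  74   8 321]
0.15 [array([0.4109, 0.4186]), array([0.425 , 0.1632]), array([0.4066, 0.1619]), array([0.3926, 0.4167])]
190 [(110, 7, 114), (105, 4, 115), (113, 9, 116), (110, 7, 116), (120, 4, 116), (105, 9, 110), (114, 26, 98), (110, 98, 86), (108, 188, 84), (106, 220, 87), (107, 212, 83), (107, 227, 63), (109, 248, 35), (111, 255, 20), (113, 127, 26), (150, 7, 38), (19, 31, 65), (18, 41, 80), (18, 40, 83), (20, 26, 87), (20, 8, 101), (105, 5, 112)]
205 [(110, 7, 116), (110, 7, 116), (105, 9, 116), (110, 7, 116), (110, 7, 113), (107, 23, 102), (111, 77, 93), (110, 163, 86), (107, 211, 87), (107, 227, 81), (107, 226, 62), (114, 98, 39), (10, 35, 44), (20, 42, 54), (17, 30, 60), (17, 27, 67), (19, 27, 75), (19, 36, 78), (20, 39, 79), (23, 26, 87), (20, 8, 101), (90, 2, 111)]
220 [(110, 7, 115), (110, 7, 115), (105, 4, 114), (110, 7, 113), (110, 15, 102), (113, 67, 91), (110, 154, 86), (107, 208, 87), (107, 221, 83), (108, 209, 66), (106, 227, 37
[... 303 characters left out ...]
 116, 116, 114, 115, 114, 115, 115, 115, 116, 115, 116, 115, 114, 114, 116, 114, 115, 115, 115, 116, 114, 114, 115, 115, 115, 115, 115, 115, 115, 114, 114, 114, 115, 115, 115, 114, 114, 115, 115, 114, 114, 114, 111, 96, 69, 62, 86, 106, 113, 112, 112, 112, 112, 111, 111]
[114, 113, 113, 113, 113, 108, 86, 58, 51, 64, 70, 60, 50, 45, 45, 50, 64, 79, 88, 89, 93, 101, 113, 115, 114, 115, 114, 115, 114, 115, 115, 115, 115, 114, 115, 115, 115, 115, 115, 114, 114, 115, 114, 116, 115, 114, 115, 115, 115, 116, 115, 115, 116, 115, 115, 115, 115, 115, 116, 114, 115, 116, 115, 115, 116, 115, 116, 113, 101, 89, 86, 85, 78, 60, 39, 42, 54, 60, 66, 72, 77, 80, 88, 100, 112]
[0.4465 0.1376] [0.7057 0.3729]
```

Call:
{"api": "carry_out", "payload": {
  "rows": "0 0 0 0;0 0 0 0;0 0 0 0;0 0 0 0;0 0 0 0;0 0 0 0",
  "claw": 5
}}

```text
t: 49.62
eef_pos: [0.6025, -0.0006, 0.1333]
tool_rot: [-0.0, 0.704, 0.71, -0.0]
contact_force: [-0.7, 0.6, 0.3]
gripper_width: 0.166
grasp_force: 87.9
```

Call:
{"api": "carry_out", "payload": {
  "rows": "0 0 6 0;0 0 10 0;0 0 20 0;0 0 30 0;0 0 30 0;0 0 24 0;0 0 10 0;0 0 0 0"
}}

```text
t: 50.62
eef_pos: [0.6024, -0.0006, 0.2634]
tool_rot: [0.0, 0.704, 0.71, 0.0]
contact_force: [-0.3, 0.5, -5.1]
gripper_width: 0.167
grasp_force: 88.1
```

Call:
{"api": "carry_out", "payload": {
  "rows": "-8 12 0 0.4;-14 24 0 0.4;-14 34 0 0.4;-14 38 0 0.4;-12 38 0 0.4;-10 38 0 0.4;-8 38 0 0.4;0 38 0 0.4;0 28 0 0.3;0 14 0 0"
}}

```text
t: 51.88
eef_pos: [0.5216, 0.3032, 0.2625]
tool_rot: [-0.0, 0.681, 0.732, -0.001]
contact_force: [0.1, 0.5, -5.1]
gripper_width: 0.17
grasp_force: 88.1
```

Call:
{"api": "carry_out", "payload": {
  "rows": "0 5 0 0;0 0 0 0;0 0 0 0"
}}

```text
t: 52.25
eef_pos: [0.523, 0.3048, 0.2634]
tool_rot: [0.0, 0.683, 0.731, -0.0]
contact_force: [0.8, -0.8, -4.8]
gripper_width: 0.176
grasp_force: 88.1
```

```bash
python3 look.py wrist,scene,top carrier@.175,drawer_in,drawer_front p
```

```text
carrier wrist 0.98 [278. 220.] [0.52  0.297 0.175]
drawer_front wrist 0.63 [155. 199.] [0.403 0.292 0.125]
carrier scene 0.71 [351. 169.] [0.527 0.287 0.175]
drawer_in scene 0.69 [328. 193.] [0.418 0.293 0.017]
drawer_front scene 0.87 [327. 167.] [0.406 0.289 0.125]
carrier top 0.98 [202. 205.] [0.518 0.299 0.175]
drawer_in top 0.96 [211. 236.] [0.426 0.291 0.017]
drawer_front top 0.85 [207. 237.] [0.41  0.287 0.125]
{'t': 52.85, 'q': array([-0.908,  0.345,  0.355,  1.711, -0.132,  1.109, -0.442]), 'eef_pos': array([0.522, 0.306, 0.263]), 'contact_force': array([ 0.645, -0.079, -5.34 ]), 'gripper_width': 0.1664216791551458, 'grasp_force': 88.10744762420654}
```

Call:
{"api": "carry_out", "payload": {
  "rows": "3 0 -15 0;0 0 -25 0;0 0 -25 0;0 0 -25 0;0 0 -10 0;0 0 0 0;0 0 0 0"
}}

```text
t: 53.72
eef_pos: [0.5262, 0.3067, 0.1642]
tool_rot: [0.0, 0.682, 0.731, 0.001]
contact_force: [0.3, -0.7, -3.9]
gripper_width: 0.169
grasp_force: 88.2
```

Call:
{"api": "carry_out", "payload": {
  "rows": "0 0 -15 0;0 0 -15 0;0 0 -15 0;0 0 -8 0;0 0 -3 0;0 0 0 0;0 0 0 0"
}}

```text
t: 54.6
eef_pos: [0.5259, 0.3066, 0.1078]
tool_rot: [0.0, 0.682, 0.731, 0.0]
contact_force: [-0.0, 0.3, -5.3]
gripper_width: 0.168
grasp_force: 88.2
```

Call:
{"api": "carry_out", "payload": {
  "rows": "0 0 -1 0;0 0 -1 0;0 0 0 0;0 0 0 0"
}}

```text
t: 55.1
eef_pos: [0.5255, 0.3064, 0.1053]
tool_rot: [0.0, 0.682, 0.731, 0.0]
contact_force: [0.3, -0.4, -5.6]
gripper_width: 0.169
grasp_force: 88.2
```

Call:
{"api": "carry_out", "payload": {
  "rows": "0 0 -1 0;0 0 0 0;0 0 0 0"
}}

```text
t: 55.48
eef_pos: [0.5255, 0.3064, 0.1043]
tool_rot: [0.0, 0.682, 0.732, -0.0]
contact_force: [-0.1, 0.3, -4.9]
gripper_width: 0.173
grasp_force: 88.2
```

Call:
{"api": "carry_out", "payload": {
  "rows": "0 0 -1 0;0 0 0 0;0 0 0 0"
}}

```text
t: 55.85
eef_pos: [0.5259, 0.3065, 0.1038]
tool_rot: [0.0, 0.682, 0.731, 0.0]
contact_force: [0.2, -1.6, 1.3]
gripper_width: 0.166
grasp_force: 89.1
```

Call:
{"api": "carry_out", "payload": {
  "rows": "0 0 -1 0;0 0 0 0;0 0 0 0"
}}

```text
t: 56.22
eef_pos: [0.5267, 0.3066, 0.1037]
tool_rot: [0.0, 0.682, 0.731, 0.001]
contact_force: [-0.3, -1.4, 7.1]
gripper_width: 0.168
grasp_force: 90.0
```

Call:
{"api": "carry_out", "payload": {
  "rows": "0 0 1 0;0 0 0 0;0 0 0 0;0 0 0 0;0 0 10 0;0 0 30 0;0 0 45 0;0 0 45 0;0 0 30 0;0 0 0 0",
  "claw": 40
}}

```text
t: 57.48
eef_pos: [0.527, 0.307, 0.2668]
tool_rot: [0.0, 0.682, 0.731, 0.003]
contact_force: [0.9, -0.8, 0.6]
gripper_width: 0.469
grasp_force: 0.0
```

Call:
{"api": "carry_out", "payload": {
  "rows": "-18 -2 0 10;-18 -2 0 10;-18 -2 0 10;-18 -2 0 10;-18 -2 0 10;-18 -2 0 10;-18 -2 0 10;-18 -2 0 10;-18 -2 0 10;-4 0 0 0",
  "claw": 0
}}

```text
t: 58.72
eef_pos: [0.3584, 0.288, 0.2628]
tool_rot: [-0.001, -0.035, 0.999, -0.0]
contact_force: [-0.1, 0.3, 0.0]
gripper_width: -0.001
grasp_force: 0.0
```

```bash
python3 look.py wrist,scene,top carrier@.017,bottle0@.022,drawer_in,drawer_front,weight q
```

```text
bottle0 wrist 0.77 [253. 263.] [0.485 0.256 0.022]
bottle0 wrist 0.62 [307. 265.] [0.482 0.331 0.022]
drawer_front wrist 0.73 [284. 241.] [0.405 0.292 0.125]
carrier scene 0.62 [347. 208.] [0.526 0.286 0.017]
bottle0 scene 0.68 [332. 200.] [0.468 0.268 0.022]
bottle0 scene 0.57 [349. 195.] [0.48  0.34  0.022]
drawer_in scene 0.8 [328. 191.] [0.41  0.299 0.017]
drawer_front scene 0.57 [328. 167.] [0.41  0.291 0.125]
weight scene 0.63 [175. 268.] [ 0.431 -0.337  0.006]
carrier top 0.78 [212. 208.] [0.538 0.293 0.017]
bottle0 top 0.56 [201. 220.] [0.488 0.332 0.022]
drawer_in top 0.43 [290. 188.] [ 0.621 -0.008  0.017]
drawer_front top 0.71 [205. 238.] [0.407 0.292 0.125]
weight top 0.57 [377. 241.] [ 0.421 -0.347  0.006]
{'t': 59.625, 'q': array([-0.882,  0.085,  0.076,  2.011, -0.007,  1.046,  0.838]), 'eef_pos': array([0.36 , 0.288, 0.263]), 'contact_force': array([-0.308, -0.164, -0.28 ]), 'gripper_width': 0.0004621066407499998, 'grasp_force': 0.0}
```

Call:
{"api": "carry_out", "payload": {
  "rows": "0 3 -40 0;0 0 -50 0;0 0 -40 0;0 0 -20 0;0 0 0 0;10 0 0 0;10 0 0 0;8 0 0 0;6 0 0 0;6 0 0 0"
}}

```text
t: 60.88
eef_pos: [0.3995, 0.2916, 0.1134]
tool_rot: [-0.0, -0.035, 0.999, 0.0]
contact_force: [-1.7, 1.1, 0.4]
gripper_width: -0.004
grasp_force: 1.0
```

Call:
{"api": "carry_out", "payload": {
  "rows": "8 0 0 0;10 1 0 0;12 1 0 0;12 1 0 0;12 1 0 0;12 1 0 0;12 0 0 0;12 1 0 0;12 1 0 0;12 1 0 0"
}}

```text
t: 62.12
eef_pos: [0.5142, 0.2995, 0.1133]
tool_rot: [-0.0, -0.035, 0.999, -0.0]
contact_force: [-2.4, 0.0, 0.5]
gripper_width: 0.002
grasp_force: 1.1
```

```bash
python3 look.py top,scene carrier@.017,drawer_in,drawer_front r
```

```text
carrier top 0.7 [208. 181.] [0.643 0.314 0.017]
drawer_front top 0.88 [204. 206.] [0.524 0.302 0.125]
drawer_in scene 0.87 [353. 207.] [0.537 0.307 0.017]
drawer_front scene 0.98 [355. 182.] [0.54  0.3   0.125]
{'t': 62.525, 'q': array([-0.706,  0.481,  0.095,  1.861, -0.061,  0.802,  1.062]), 'eef_pos': array([0.513, 0.299, 0.113]), 'contact_force': array([-0.988,  0.115, -0.659]), 'gripper_width': 0.0037266015070884094, 'grasp_force': 0.0}
```

Call:
{"api": "carry_out", "payload": {
  "rows": "8 0 0 0;10 1 0 0;12 1 0 0;12 1 0 0;10 1 0 0;8 0 0 0;6 1 0 0;6 0 0 0;4 0 0 0;4 0 0 0"
}}

```text
t: 63.78
eef_pos: [0.5917, 0.3049, 0.1132]
tool_rot: [-0.002, -0.035, 0.999, -0.0]
contact_force: [-14.1, -0.3, 9.7]
gripper_width: -0.001
grasp_force: 7.1
```

Call:
{"api": "carry_out", "payload": {
  "rows": "4 0 0 0;4 0 0 0;4 0 0 0;3 0 0 0;3 0 0 0;0 0 0 0"
}}

```text
t: 64.53
eef_pos: [0.6116, 0.3046, 0.1133]
tool_rot: [0.0, -0.035, 0.999, 0.0]
contact_force: [-1.9, 2.5, 0.5]
gripper_width: -0.001
grasp_force: 1.1
```

```bash
python3 look.py top,scene,top carrier@.017,drawer_in,drawer_front s
```

```text
carrier top 0.47 [289. 188.] [ 0.622 -0.006  0.017]
drawer_front top 0.91 [203. 180.] [0.618 0.312 0.125]
{'t': 65.125, 'q': array([-0.625,  0.608,  0.104,  1.636, -0.075,  0.901,  1.148]), 'eef_pos': array([0.612, 0.304, 0.113]), 'contact_force': array([-2.143,  0.239, -0.176]), 'gripper_width': -0.003742246538113654, 'grasp_force': 0.6672734767198563}
```

Call:
{"api": "carry_out", "payload": {
  "rows": "2 0 0 0;2 0 0 0;2 0 0 0;0 0 0 0;0 0 0 0"
}}

```text
t: 65.75
eef_pos: [0.6115, 0.3042, 0.1132]
tool_rot: [-0.006, -0.036, 0.999, -0.001]
contact_force: [-22.4, -4.1, 15.3]
gripper_width: 0.004
grasp_force: 11.0
```

Call:
{"api": "carry_out", "payload": {
  "rows": "2 0 0 0;2 0 0 0;0 0 0 0;0 0 0 0"
}}

```text
t: 66.25
eef_pos: [0.6114, 0.3041, 0.1132]
tool_rot: [-0.01, -0.036, 0.999, -0.002]
contact_force: [-35.7, -6.2, 25.6]
gripper_width: 0.002
grasp_force: 18.0
```

Call:
{"api": "carry_out", "payload": {
  "rows": "-10 0 0 0;-20 0 0 0;-40 0 0 0;-40 0 0 0;-10 0 40 0;0 -10 50 0;0 -40 40 0;0 -30 0 0;0 0 0 0"
}}

```text
t: 67.38
eef_pos: [0.503, 0.2211, 0.2444]
tool_rot: [0.001, -0.032, 0.999, -0.0]
contact_force: [-0.0, -0.0, 0.8]
gripper_width: 0.002
grasp_force: 0.0
```

```bash
python3 look.py top,scene,wrist drawer_in,drawer_front,weight,pad,carrier t; python3 - <<'E'
from h import *
np.set_printoptions(precision=4,suppress=True)
c=cam("top"); hsv=cv2.cvtColor(c["img"],cv2.COLOR_BGR2HSV)
m=cv2.inRange(hsv,(105,120,30),(125,255,255)); m[:, :140]=0; m[:,270:]=0
n,l,s,ce=cv2.connectedComponentsWithStats(m)
for i in range(1,n):
    if s[i,4]>40: print(s[i],[at(c,p,.15)[:2] for p in cv2.boxPoints(cv2.minAreaRect(np.argwhere(l==i)[:,::-1].astype(np.float32)))])
E
```

```text
weight top 0.61 [377. 238.] [ 0.43  -0.345  0.006]
pad top 0.64 [376. 235.] [ 0.444 -0.343  0.   ]
weight scene 0.85 [176. 266.] [ 0.425 -0.332  0.006]
pad scene 0.48 [177. 271.] [ 0.443 -0.338  0.   ]
drawer_in wrist 0.68 [338. 282.] [0.64  0.311 0.017]
{'t': 68.275, 'q': array([-0.65 ,  0.258,  0.139,  1.853, -0.041,  1.034,  1.147]), 'eef_pos': array([0.502, 0.224, 0.243]), 'contact_force': array([0.098, 0.515, 0.831]), 'gripper_width': -0.00350173590968684, 'grasp_force': 0.0}
[ 179  115   43   26 1046] [array([0.8525, 0.4104]), array([0.8631, 0.2525]), array([0.7689, 0.2442]), array([0.7584, 0.4004])]
[220 172  20   6  94] [array([0.6247, 0.2452]), array([0.6433, 0.246 ]), array([0.6445, 0.1777]), array([0.6259, 0.1771])]
[167 175  11   6  55] [array([0.6104, 0.4347]), array([0.6289, 0.4359]), array([0.6296, 0.4   ]), array([0.611 , 0.3988])]
```

```bash
python3 -c "
from station import *
print(hand_in())"
```

```text
the job is handed in; nothing more can be done
None
```

The job is handed in; the verdict was not returned. My checks suggest every step was met: the weight was checked on the pan and is back on its pad, the carrier with all three bottles was weighed and set in the drawer, the drawer was pushed to its hard stop, and the hand is clear.

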